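Raise a heat sink on the cam lift and hold it at full lift

ROBOT

A 6-joint arm with a two-finger parallel gripper is mounted at the origin on the work surface. World frame = base frame: x ahead of the robot, y to its left, z up, the work surface at z = 0. Lengths are in m, angles in rad, forces in N, time in s.
With the tool pointing down it reaches from about 0.4 to 0.925 m from the base axis. Payload 3.4 kg.
Tool frame: the origin (TCP) lies at the very end of the fingers, on their centre line; the grasp point (between the pads) lies env.pinch_z behind it (env.pinch_z is the distance from the TCP to the grasp point, in m); z points along the fingers, y is the line along which they close (so a half turn about z gives the same grasp; the last joint's range is limited). The gripper opens to 85 mm and grips with 20 to 120 N. Pads are 22 mm wide; open, the fingers measure 114 mm over their backs; the gripper's body (76 mm by 85 mm) begins 54 mm behind the grasp point. The pads swing forward as they close: fully open they stand 13 mm farther back than shut.
Start: joints at [1.113, 0.307, 1.506, -0, 1.328, -0.073], TCP at [0.216, 0.533, 0.231] pointing down, gripper open.
Joint ranges: [-3.12, 3.12], [-1.05, 2.28], [0.14, 2.33], [-1.42, 4.57], [0.1, 2.73], [-2.68, 2.68]. Speed limits (rad/s): [2.57, 2.57, 3.14, 3.14, 3.14, 3.14].

INTERFACE

Orientations are given as [roll, pitch, yaw] about the fixed x, y, z axes, in that order (R = Rz(yaw) Ry(pitch) Rx(roll)).
In Python, from workcell import env gives the robot as it stands.
- The arm moves only by the shell command python3 -m crank 'ROWS'. ROWS is a JSON object of lists of equal length, an entry for each row: "delta_pos": the shift along the world's x, y, z in m, a list of three; "twist": the turn, a rotation vector about the world's x, y, z in rad, a list of three; "claw": the opening, from -1 (shut) to 1 (fully open), so that 0 is half open. In form: {"delta_pos": [[dx, dy, dz], ...], "twist": [[wx, wy, wz], ...], "claw": [claw, ...]}. A call has 1 to 8 rows; each row is the pose to reach, as a shift and turn from the pose commanded when the call began; what a row does not reach only later rows make up. A row lasts 1/10 s, in which the tool goes at most 50 mm and 8.59 degrees, less where a joint would pass 70% of its speed; a pose out of reach is approached as far as the arm can. A call with a gripper value outside its range is refused whole. The fingers move at their own pace and stop on an object; the grip force is fixed at half the most. Time passes only in rows, so rows that repeat a pose let the fingers close. It gives the time, the measured TCP pose, the force, the opening and the grip force at its end, in the units of the state.
- env.get_obs(): the state, without advancing time (a new reading comes with each control period).
- env.get_image(name): name is "side" or "top" or "wrist"; returns the picture (480x640x3 uint8, blue, green, red); there is no depth.
- env.camera_params(name): a dict with "mtx" (3x3 intrinsics, pixels), "pose" (4x4, takes a point from camera to world coordinates). Camera axes: x right, y down, z forward; pixel columns grow to the right and rows downward; lengths in m; the calibration is good to about 2 mm. A picture is of the moment at which its call begins: read the wrist's pose just before it. camera_params takes no time and is no camera call; for the wrist camera it gives the pose at the moment of the call.
- env.sign_off(): hands the job in; it is judged then, once.
Trained networks look in the newest picture that a camera, given by its name, has taken for a name from the list of things; names that differ only in an ending like _2 or _b are one class to them, and where a whole thing is asked for, a point or a joint stands for the part that bears it (a point fixed in the world has none). Each returns a list of dicts, best first, with "confidence" (0 to 1); they miss things now and then, are a little off and sometimes report something else, mostly with a low value. They report only what shows in the picture. A call takes as long as a camera call. They do not tell look-alikes from the thing itself.
- env.trace(camera, label): "region" (480x640 bool, what is visible of it) and "position" ([column, row] in pixels, amid what is visible of it).
The state is a dict: "time_s": time; "joint_pos": joint angles; "qd": joint speeds; "effort": joint torques, N m; "ee_pos": TCP position; "tcp_rot": TCP orientation; "force": force on the tool from outside, world axes, zero at the start; "torque": the same for the moment, N m; "width": finger opening in m; "gripper_force": force on a finger pad.
Only numpy, scipy, OpenCV 4.12 (cv2) and the standard library are available. Lean on these libraries where they do the work, as an engineer would, in place of code of your own. Each camera call takes 0.05 s, during which the arm holds its last target. There are 200 camera calls.

TASK

Set the finned aluminium heat sink, fins up, on the narrow raised head of the cam lift, lying lengthwise along the head and centred on it, and let go of it. Then take the lift's lever by its grip and turn it up until the head stands at its highest point with the heat sink riding on it, and finish while still holding the lever there with the fingers: it springs back when let go, and turning past the top lowers the head again. Leave the other loose things on the bench where they are.

Things in the scene. Friction and masses are not known exactly. Their poses are not given: they have to be found in the camera images.
- sink_center (a point): Centre (half-way up) of the loose heat sink: bare aluminium block with seven upright fins running lengthwise on a flat base, 80 mm long (its x) by 40 mm wide (its y) by 32 mm high (its z, fins up), about 0.15 kg. It starts flat on the bench, fins up, turned up to 0.9 rad either way. It is gripped across its 40 mm width by the outer fins.
- sink: The same heat sink; origin at the centre of its underside, axes as above.
- cam_lift: The fixed cam lift; origin on the bench under its head, z up, x along the head and the horizontal cam axle; the lever side (-x) faces roughly the robot. Base plate x -75 to 165, y -100 to 50 mm, 10 thick; two side plates at x -28 and 28 mm, 72 high, carry the axle 50 mm above the bench. An inspection camera stands on it at x 135, y -65 mm, top at 143 mm.
- lift_head: The lift's head: a level aluminium bar 74 mm long (x), 26 mm wide (y) and 14 mm thick, on a steel shoe plate 74 x 62 mm, 6 mm thick, that rides on the round eccentric cam; it only moves up and down. Origin at the centre of the shoe's underside, 20 mm below the bar's top.
- head_top (a point): Centre of the flat top of the head, where the heat sink goes; x along its 74 mm length, y across its 26 mm width. 110 mm above the bench at rest, 132 mm at full lift. Nothing stands beside the head above its top except the camera, and the lever when it is turned up.
- cam (a joint): Turn of cam and lever about the axle (the lift's x), rad. 0: rest stop, lever leaning to the lift's +y, 0.17 rad above level. Grows as the lever is raised; the head is highest at 1.40, lever straight up, and sinks again beyond (stop at 2.3). A return spring pulls towards 0: 0.14 N m at rest, 0.63 at 1.40 (about 5 N at the grip), besides the parts' weight.
- grip: The round grip sleeve itself, at the end of the flat steel lever (18 mm wide, 12 mm thick, in the plane x -87 to -75 mm of the lift); origin 122 mm from the middle of the grip along the lift's +x; its own y and z spin with the sleeve and mean nothing.
- grip_center (a point): Middle of the lever's grip: black round sleeve, 18 mm diameter, 64 mm long, parallel to the lift's x, sticking out from the lever's end towards the robot at the lift's x -154 to -90 mm (this point at -122). It spins freely, so fingers closed on it from above need not turn with the lever. It moves on a 120 mm circle about the axle: 70 mm above the bench at rest, 170 mm with the lever upright.
- motor: Bystander: loose square stepper motor, 42 x 42 mm, 40 mm high, thin shaft up to 60 mm; origin under its centre.
- fan: Bystander: loose square black fan, 60 x 60 x 25 mm, lying flat; origin under its centre.
- screwdriver: Bystander: loose screwdriver lying at the left of the bench, about 200 mm long.
- spool: Bystander: loose grey spool, 54 mm diameter, 40 mm high, standing beyond the lift.
- jar: Bystander: loose jar, 52 mm diameter, 55 mm high.
- meter: Bystander: loose black hand multimeter, 180 x 85 x 35 mm, lying at the right of the bench.
Mind the look-alikes: they are no part of the job. What is shaped like the sink but blue or green is not meant.

How it is judged:
On the way:
1. the heat sink lies released on the head, lengthwise and centred, with the lift still down (horizontal distance between sink_center and head_top below 0.01 m and z of sink_center in the frame of head_top between 0.013 and 0.019 m and angle between the x axis of sink_center and the x axis of head_top, either way round below 0.2 rad and angle between sink_center's own z axis and vertical below 0.12 rad and contact force between sink and lift_head above 0.6 N and contact force between the fingers and sink below 0.1 N and height (world z) of head_top below 0.1145 m), for 0.2 s.
At the end, for the whole second after the job is handed in: The fingers hold the grip still (over 1 N) with the head within 1.5 mm of its highest point (lever within 0.3 rad of upright); the heat sink rests on the head alone, fins up, level within 0.12 rad, centred within 10 mm, aligned within 0.20 rad, untouched by the fingers (horizontal distance between sink_center and head_top below 0.01 m and z of sink_center in the frame of head_top between 0.013 and 0.019 m and angle between the x axis of sink_center and the x axis of head_top, either way round below 0.2 rad and angle between sink_center's own z axis and vertical below 0.12 rad and contact force between sink and lift_head above 0.6 N and contact force between the fingers and sink below 0.1 N and height (world z) of head_top above 0.1305 m and contact force between the fingers and grip above 1 N and velocity of joint cam between -0.1 and 0.1 rad/s and linear speed of sink below 0.02 m/s); the arm keeps its last pose, push and grip.
It fails at once if another loose thing on the bench is moved by more than 30 mm (distance of any of motor, fan, screwdriver, spool, jar, meter from where it was at the start of the episode above 0.03 m).
It also fails if it takes over 56 s, if anything falls off the work surface, if the arm or the gripper's body presses on something with over 40 N, if the wrist force passes 120 N, or if a joint passes its speed limit or range.

## Working session

There is one attempt and no reset: what is moved stays moved. The work goes in short steps, Python scripts to look and compute and a shell command to move; the robot and the scene stay as the last step left them, time stands still between calls to the robot, and variables do not carry over. Pictures are saved under pics/ and viewed, at most 10 in all, crops included, and the job is handed in when it is done.

```bash
mkdir -p pics; ls
python3 - <<'E'
from workcell import env
import cv2,numpy as np
print(env.pinch_z, env.get_obs())
for c in ["top","side"]:
    im=env.get_image(c); cv2.imwrite(f"pics/{c}0.png",im)
    p=env.camera_params(c); print(c,p["mtx"].tolist(),np.round(p["pose"],4).tolist())
    for l in ["sink","lift_head","grip","cam_lift"]:
        print(l,[(np.round(d["position"],1).tolist(),round(d["confidence"],2),int(d["region"].sum())) for d in env.trace(c,l)])
E
```

```text
pics
0.0187 {'time_s': 0.0, 'joint_pos': array([ 1.11253615e+00,  3.07551441e-01,  1.50770357e+00, -2.65555863e-05,
        1.32840304e+00, -7.34983817e-02]), 'qd': array([-0.0001375 ,  0.00089119,  0.00147195,  0.00128468,  0.00143282,
        0.00013318]), 'effort': array([-5.38599379e-04, -4.57554603e+01, -2.51913893e+01, -2.06627133e-04,
        1.29635292e-02, -1.29370366e-05]), 'ee_pos': array([0.21553162, 0.53230199, 0.23038201]), 'tcp_rot': array([-3.13953094e+00, -1.25970349e-04,  2.75683713e+00]), 'force': array([ 0.31121656, -0.45294064, -0.36149032]), 'torque': array([-0.01347774, -0.04389253,  0.02989536]), 'gripper_force': 0.0, 'width': 0.08501970122616663}
top [[465.5533604034134, 0.0, 331.5515303521252], [0.0, 465.5533604034134, 241.15662201738076], [0.0, 0.0, 1.0]] [[-0.0223, -0.9947, 0.0999, 0.4455], [-0.9997, 0.0208, -0.0161, -0.0505], [0.014, -0.1002, -0.9949, 1.205], [0.0, 0.0, 0.0, 1.0]]
sink [([432.9, 304.9], 0.95, 577), ([388.9, 282.1], 0.92, 529), ([351.0, 248.9], 0.74, 478), ([378.2, 337.8], 0.71, 560)]
lift_head [([249.4, 243.1], 0.8, 845), ([389.4, 284.5], 0.31, 559)]
grip [([190.1, 275.2], 0.58, 196)]
cam_lift [([269.0, 231.4], 0.81, 6156)]
side [[482.27714175443816, 0.0, 317.76395620703585], [0.0, 482.27714175443816, 248.65990336619728], [0.0, 0.0, 1.0]] [[0.8564, -0.3687, 0.3616, 0.0828], [-0.5159, -0.5793, 0.6311, -0.8328], [-0.0232, -0.727, -0.6862, 0.9409], [0.0, 0.0, 0.0, 1.0]]
sink [([333.9, 285.6], 0.96, 590), ([271.3, 337.8], 0.8, 640), ([320.9, 326.7], 0.6, 772), ([336.3, 366.5], 0.6, 772)]
lift_head [([295.5, 207.1], 0.76, 451)]
grip []
cam_lift [([307.7, 226.3], 0.9, 4219), ([323.4, 323.3], 0.71, 684)]
```

View pics/top0.png

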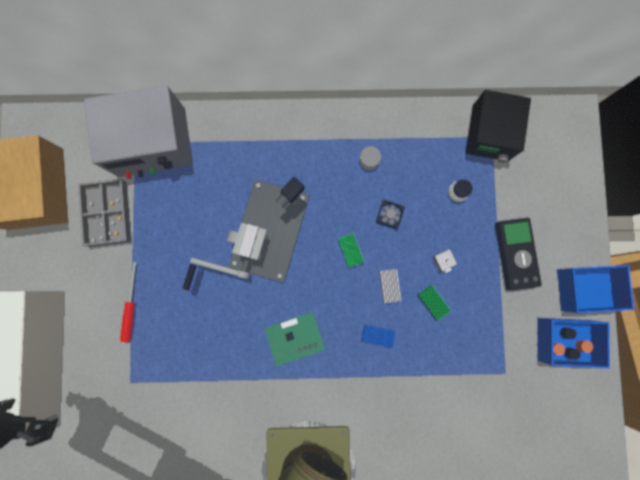

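View pics/side0.png

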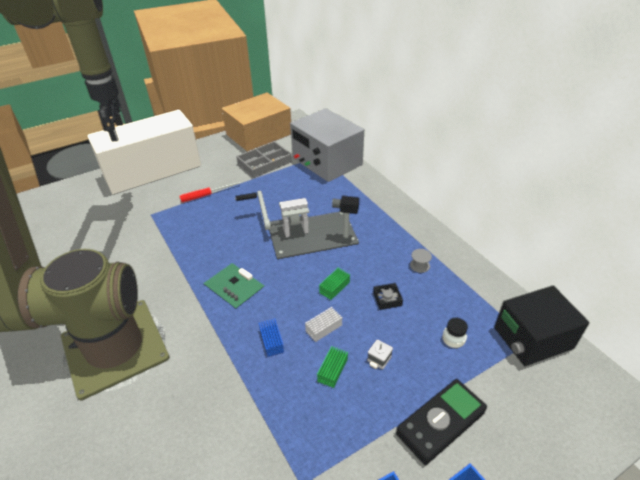

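The top view shows the bare sink at (389,284), with the green ones at (351,249) and (433,303) and a blue one at (378,337). The lift head is at (249,243) and the grip at (190,276). In the side view the bare sink is at (321,326) and the head at (295,207).

```bash
cat > h.py <<'E'
from workcell import env
import cv2,numpy as np
def ray(c,uv,P=None):
    P=P or env.camera_params(c); T=np.array(P["pose"])
    uv=np.atleast_2d(np.array(uv,float)); d=np.c_[uv,np.ones(len(uv))]@np.linalg.inv(P["mtx"]).T@T[:3,:3].T
    return T[:3,3],d
def onz(c,uv,z,P=None):
    o,d=ray(c,uv,P); return o+d*((z-o[2])/d[:,2])[:,None]
def proj(c,X,P=None):
    P=P or env.camera_params(c); T=np.array(P["pose"])
    x=(np.atleast_2d(X)-T[:3,3])@T[:3,:3]@np.array(P["mtx"]).T; return x[:,:2]/x[:,2:]
def rect(c,mask,z,P=None):
    "mask outline on plane z: centre, long/short side (m), yaw of the long side"
    cs=max(cv2.findContours(mask.astype(np.uint8),0,cv2.CHAIN_APPROX_NONE)[0],key=cv2.contourArea)[:,0]
    w=onz(c,cs,z,P)[:,:2]; b=cv2.boxPoints(cv2.minAreaRect((w*1000).astype(np.float32)))/1000
    e=[b[1]-b[0],b[2]-b[1]]; e.sort(key=lambda v:-np.hypot(*v)); a=np.arctan2(e[0][1],e[0][0])
    return np.round(b.mean(0),4),[round(float(np.hypot(*v)),4) for v in e],round(float((a+np.pi/2)%np.pi-np.pi/2),3)
E
python3 - <<'E'
from h import *
for c in ["top","side"]:
    env.get_image(c)
    for l,z in [("sink",.03),("lift_head",.11),("grip",.07)]:
        for d in env.trace(c,l):
            print(c,l,d["confidence"].__round__(2),np.round(d["position"]),rect(c,d["region"],z), np.round(onz(c,d["position"],z)[0],4))
E
```

```text
top sink 0.86 [348. 247.] (array([ 0.5407, -0.1172], dtype=float32), [0.0801, 0.0464], 0.358) [ 0.547  -0.1101  0.03  ]
top sink 0.61 [389. 286.] (array([ 0.4471, -0.2141], dtype=float32), [0.0764, 0.0426], 0.067) [ 0.4464 -0.2118  0.03  ]
top sink 0.59 [434. 301.] (array([ 0.4032, -0.322 ], dtype=float32), [0.0818, 0.0451], 0.58) [ 0.4071 -0.3245  0.03  ]
top sink 0.57 [379. 337.] (array([ 0.3234, -0.1811], dtype=float32), [0.0808, 0.0415], 1.342) [ 0.3204 -0.1812  0.03  ]
top lift_head 0.76 [250. 243.] (array([0.561, 0.126], dtype=float32), [0.0735, 0.064], -0.279) [0.5552 0.1246 0.11  ]
top lift_head 0.42 [458. 192.] (array([ 0.6707, -0.3786], dtype=float32), [0.0592, 0.0456], -0.816) [ 0.6664 -0.3736  0.11  ]
top grip 0.45 [191. 277.] (array([0.4786, 0.2777], dtype=float32), [0.0635, 0.0172], -0.284) [0.4795 0.2743 0.07  ]
side sink 0.95 [331. 367.] (array([ 0.3954, -0.3328], dtype=float32), [0.0945, 0.0461], 0.601) [ 0.3919 -0.3335  0.03  ]
side sink 0.81 [323. 325.] (array([ 0.4414, -0.2233], dtype=float32), [0.0893, 0.0592], 0.084) [ 0.4368 -0.2268  0.03  ]
side sink 0.78 [270. 336.] (array([ 0.3164, -0.1932], dtype=float32), [0.0937, 0.0405], 1.344) [ 0.3189 -0.1877  0.03  ]
side sink 0.73 [335. 286.] (array([ 0.5305, -0.1261], dtype=float32), [0.1005, 0.0593], 0.356) [ 0.5269 -0.138   0.03  ]
side lift_head 0.81 [294. 204.] (array([0.5515, 0.1122], dtype=float32), [0.0753, 0.0713], -0.311) [0.5574 0.1208 0.11  ]
side lift_head 0.73 [196. 193.] (array([0.3517, 0.3192], dtype=float32), [0.1178, 0.0427], -0.023) [0.345  0.3195 0.11  ]
side grip 0.67 [248. 196.] (array([0.4788, 0.28  ], dtype=float32), [0.0666, 0.0311], -0.353) [0.4849 0.2775 0.07  ]
```

```bash
python3 -m crank '{"delta_pos":[[0.234,-0.28,0.03],[0.234,-0.28,0.03],[0.234,-0.28,0.03],[0.234,-0.28,0.03],[0.234,-0.28,0.03],[0.234,-0.28,0.03],[0.234,-0.28,0.03],[0.234,-0.28,0.03]],"twist":[[0,0,0.1],[0,0,0.2],[0,0,0.3],[0,0,0.4],[0,0,0.45],[0,0,0.45],[0,0,0.45],[0,0,0.45]],"claw":[1,1,1,1,1,1,1,1]}'
python3 - <<'E'
from workcell import env
o=env.get_obs();print(o["joint_pos"],o["ee_pos"],o["tcp_rot"])
E
```

```text
time_s: 1.7
ee_pos: [0.453, 0.2496, 0.262]
tcp_rot: [-3.14, 0.003, -3.08]
force: [-0.5, -0.3, 0.1]
width: 0.0852
gripper_force: 0.0
[ 0.42331777  0.20158505  1.57598041 -0.00212804  1.36187171 -1.20829896] [0.45302665 0.24955274 0.26200883] [-3.14040948e+00  2.75353532e-03 -3.08033150e+00]
```

```bash
python3 -m crank '{"delta_pos":[[-0.006,-0.46,0],[-0.006,-0.46,0],[-0.006,-0.46,0],[-0.006,-0.46,0],[-0.006,-0.46,0],[-0.006,-0.46,0],[-0.006,-0.46,0],[-0.006,-0.46,0]],"twist":[[0,0,0],[0,0,0],[0,0,0],[0,0,0],[0,0,0],[0,0,0],[0,0,0],[0,0,0]],"claw":[1,1,1,1,1,1,1,1]}'
python3 -m crank '{"delta_pos":[[0,0,0],[0,0,0],[0,0,0]],"twist":[[0,0,0],[0,0,0],[0,0,0]],"claw":[1,1,1]}'
python3 - <<'E'
from h import *
P=env.camera_params("wrist"); im=env.get_image("wrist"); cv2.imwrite("pics/w1.png",im)
print(np.round(P["pose"],3).tolist())
o=env.get_obs();print(o["joint_pos"])
for d in env.trace("wrist","sink"):
    print(d["confidence"].__round__(2),np.round(d["position"]),rect("wrist",d["region"],.032,P), np.round(onz("wrist",d["position"],.032,P)[0],4))
E
```

```text
time_s: 2.5
ee_pos: [0.4443, -0.149, 0.2617]
tcp_rot: [-3.141, 0.001, -3.077]
force: [1.6, 0.9, 0.4]
width: 0.0852
gripper_force: 0.0
time_s: 2.8
ee_pos: [0.4444, -0.1462, 0.2612]
tcp_rot: [3.141, -0.0, -3.076]
force: [0.2, 0.4, 0.2]
width: 0.0857
gripper_force: 0.0
[[-0.066, 0.959, 0.277, 0.373], [0.998, 0.063, 0.019, -0.151], [0.001, 0.278, -0.961, 0.404], [0.0, 0.0, 0.0, 1.0]]
[-4.07639308e-01  1.31830621e-01  1.66730400e+00  5.12299313e-04
  1.34308070e+00 -2.04507283e+00]
0.96 [300.  88.] (array([ 0.3237, -0.1818], dtype=float32), [0.0805, 0.0425], 1.333) [ 0.3235 -0.1826  0.032 ]
0.82 [346. 285.] (array([ 0.5349, -0.1191], dtype=float32), [0.0898, 0.0421], 0.323) [ 0.5342 -0.1188  0.032 ]
0.64 [266. 207.] (array([ 0.4462, -0.2129], dtype=float32), [0.0825, 0.0459], 0.103) [ 0.4463 -0.2145  0.032 ]
0.62 [166. 156.] (array([ 0.4008, -0.3199], dtype=float32), [0.0806, 0.0506], 0.585) [ 0.3986 -0.321   0.032 ]
```

View pics/w1.png

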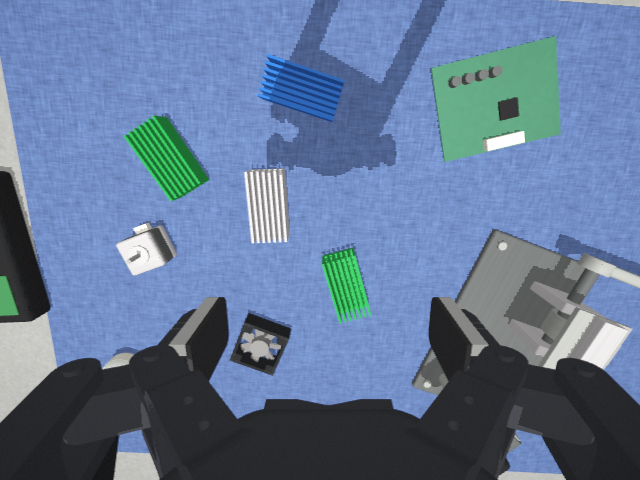

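The wrist view shows the silver sink at (266,207) and the fan and green sink nearby, with enough room for the fingers.

```bash
python3 -m crank '{"delta_pos":[[0.001,-0.045,-0.02],[0.002,-0.067,-0.06],[0.002,-0.067,-0.1],[0.002,-0.067,-0.13],[0.002,-0.067,-0.13],[0.002,-0.067,-0.13]],"twist":[[0,0,0.015],[0,0,0.015],[0,0,0.015],[0,0,0.015],[0,0,0.015],[0,0,0.015]],"claw":[1,1,1,1,1,1]}'
python3 - <<'E'
from h import *
P=env.camera_params("wrist"); im=env.get_image("wrist"); cv2.imwrite("pics/w2.png",im)
o=env.get_obs();print(o["ee_pos"],o["tcp_rot"])
for d in env.trace("wrist","sink"):
    print(d["confidence"].__round__(2),np.round(d["position"]),rect("wrist",d["region"],.032,P), np.round(onz("wrist",d["position"],.032,P)[0],4))
E
```

```text
time_s: 3.5
ee_pos: [0.447, -0.2129, 0.1315]
tcp_rot: [3.141, -0.001, -3.059]
force: [-0.4, -0.8, 0.7]
width: 0.0857
gripper_force: 0.0
[ 0.44790246 -0.21356616  0.13255714] [-3.14052121e+00  1.60064081e-03 -3.05947285e+00]
0.98 [418. 346.] (array([ 0.5333, -0.1286], dtype=float32), [0.0928, 0.0291], 0.351) [ 0.5283 -0.1328  0.032 ]
0.97 [174. 166.] (array([ 0.4002, -0.3215], dtype=float32), [0.08, 0.0501], 0.6) [ 0.4007 -0.3239  0.032 ]
0.75 [325. 234.] (array([ 0.4455, -0.2153], dtype=float32), [0.0831, 0.0395], 0.102) [ 0.4414 -0.2161  0.032 ]
0.55 [389.  64.] (array([ 0.3253, -0.1829], dtype=float32), [0.0801, 0.0451], 1.334) [ 0.3252 -0.1838  0.032 ]
```

```bash
python3 -m crank '{"delta_pos":[[-0.002,-0.002,-0.045],[-0.002,-0.002,-0.09],[-0.002,-0.002,-0.11],[-0.002,-0.002,-0.12],[-0.002,-0.002,-0.125],[-0.002,-0.002,-0.125]],"twist":[[0,0,0.015],[0,0,0.015],[0,0,0.015],[0,0,0.015],[0,0,0.015],[0,0,0.015]],"claw":[1,1,1,1,1,1]}'
python3 -m crank '{"delta_pos":[[0,0,0],[0,0,0],[0,0,0],[0,0,0],[0,0,0],[0,0,0],[0,0,0],[0,0,0]],"twist":[[0,0,0],[0,0,0],[0,0,0],[0,0,0],[0,0,0],[0,0,0],[0,0,0],[0,0,0]],"claw":[-0.4,-1,-1,-1,-1,-1,-1,-1]}'
```

```text
time_s: 4.2
ee_pos: [0.4459, -0.2165, 0.0072]
tcp_rot: [-3.14, 0.002, -3.046]
force: [0.3, 0.4, -0.2]
width: 0.0855
gripper_force: 0.0
time_s: 5.0
ee_pos: [0.4452, -0.2163, 0.0074]
tcp_rot: [-3.141, 0.001, -3.046]
force: [-0.2, 0.4, 6.8]
width: 0.0389
gripper_force: 61.7
```

```bash
python3 -m crank '{"delta_pos":[[0,0,0.02],[0,0,0.06],[0,0,0.1],[0,0,0.14],[0.02,0.02,0.18],[0.04,0.05,0.21],[0.06,0.085,0.235],[0.08,0.12,0.235]],"twist":[[0,0,0],[0,0,0],[0,0,-0.05],[0,0,-0.12],[0,0,-0.19],[0,0,-0.26],[0,0,-0.32],[0,0,-0.375]],"claw":[-1,-1,-1,-1,-1,-1,-1,-1]}'
python3 -m crank '{"delta_pos":[[0.015,0.035,0],[0.025,0.065,0],[0.035,0.095,0],[0.035,0.095,0],[0.035,0.095,0]],"twist":[[0,0,0],[0,0,0],[0,0,0],[0,0,0],[0,0,0]],"claw":[-1,-1,-1,-1,-1]}'
python3 - <<'E'
from h import *
P=env.camera_params("wrist"); im=env.get_image("wrist"); cv2.imwrite("pics/w3.png",im)
o=env.get_obs();print(o["ee_pos"],o["tcp_rot"],o["width"])
for l,z in [("lift_head",.11),("grip",.07),("sink",.245)]:
  for d in env.trace("wrist",l):
    print(l,d["confidence"].__round__(2),np.round(d["position"]),rect("wrist",d["region"],z,P), np.round(onz("wrist",d["position"],z,P)[0],4))
E
```

```text
time_s: 5.8
ee_pos: [0.5275, -0.0956, 0.2458]
tcp_rot: [3.141, 0.009, 2.858]
force: [1.0, -0.3, -2.3]
width: 0.0388
gripper_force: 61.1
time_s: 6.3
ee_pos: [0.5591, -0.0005, 0.2409]
tcp_rot: [-3.141, -0.001, 2.864]
force: [0.1, -0.7, -2.1]
width: 0.0388
gripper_force: 61.1
[ 0.55892507 -0.00121208  0.2409463 ] [-3.14059814e+00 -1.04658701e-03  2.86253591e+00] 0.03863429961914571
lift_head 0.93 [478. 185.] (array([0.559 , 0.1225], dtype=float32), [0.0731, 0.0607], -0.298) [0.555  0.1239 0.11  ]
grip 0.91 [627.  46.] (array([0.4823, 0.2772], dtype=float32), [0.0592, 0.0239], -0.303) [0.4852 0.2749 0.07  ]
sink 0.96 [ 15. 165.] (array([ 0.4666, -0.1017], dtype=float32), [0.0245, 0.0161], -0.538) [ 0.465  -0.1034  0.245 ]
sink 0.75 [73. 26.] (array([ 0.4281, -0.0579], dtype=float32), [0.0381, 0.0174], 1.293) [ 0.4272 -0.0582  0.245 ]
sink 0.64 [327. 306.] (array([ 0.5654, -0.0022], dtype=float32), [0.0929, 0.0476], -0.278) [ 0.5586 -0.0012  0.245 ]
sink 0.16 [630.  49.] (array([0.4871, 0.1329], dtype=float32), [0.0262, 0.0104], -0.306) [0.4894 0.1329 0.245 ]
```

View pics/w3.png

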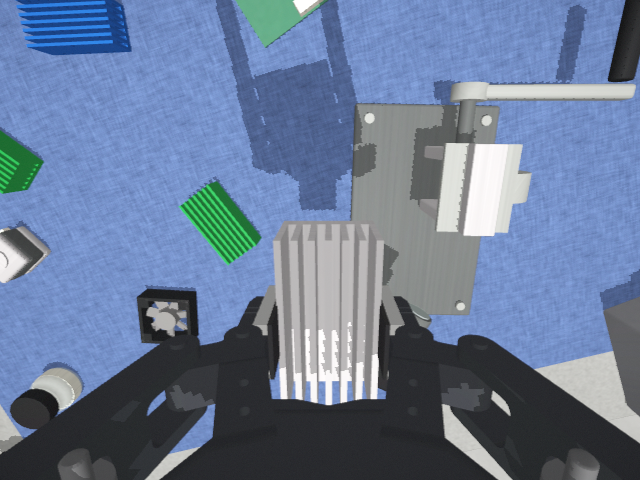

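Run:
```python
from h import *
im=cv2.imread("pics/w3.png"); c=im[125:255,420:550]; cv2.imwrite("pics/w3c.png",cv2.resize(c,(598,598),interpolation=cv2.INTER_CUBIC))
P=env.camera_params("wrist")
# predicted model outline for head at guess
a=-0.298; ex=np.array([np.cos(a),np.sin(a),0]);ey=np.array([-np.sin(a),np.cos(a),0])
g=cv2.cvtColor(im,6)
print(g[190,425:545:2].tolist()); print(g[160,425:545:2].tolist())
for ctr in [(.559,.1225)]:
  for hy,z in [(.013,.11),(.031,.096)]:
    X=[np.array([*ctr,z])+sx*.037*ex+sy*hy*ey for sx,sy in [(-1,-1),(-1,1),(1,1),(1,-1)]]
    print(z,np.round(proj("wrist",X,P)).tolist())
```

```text
[93, 95, 95, 91, 92, 95, 95, 110, 208, 225, 225, 226, 224, 225, 225, 225, 223, 223, 215, 136, 131, 132, 206, 253, 250, 253, 250, 247, 246, 249, 250, 250, 249, 249, 249, 251, 246, 248, 225, 225, 225, 216, 218, 216, 218, 222, 215, 214, 212, 208, 202, 192, 143, 140, 145, 147, 146, 145, 151, 155]
[94, 94, 95, 95, 92, 92, 95, 96, 100, 121, 221, 225, 224, 225, 223, 225, 225, 225, 223, 223, 213, 129, 133, 132, 205, 251, 251, 253, 251, 248, 247, 248, 251, 251, 248, 249, 249, 249, 246, 247, 243, 224, 226, 220, 216, 218, 215, 207, 141, 144, 144, 146, 143, 141, 150, 141, 147, 132, 142, 138]
0.11 [[468.0, 141.0], [502.0, 141.0], [488.0, 234.0], [456.0, 234.0]]
0.096 [[439.0, 141.0], [515.0, 142.0], [501.0, 230.0], [430.0, 229.0]]
```

View pics/w3c.png

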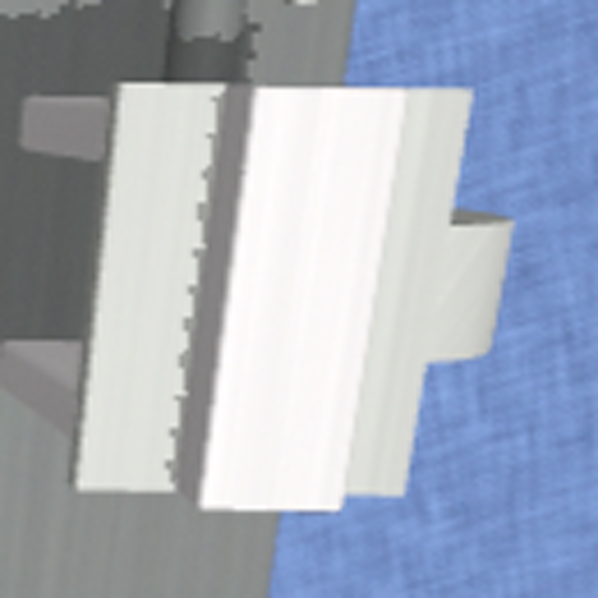

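The crop shows the bright bar top with corners at about (475,144), (508,144.5), (494.5,236) and (463,235.5). The shoe shows on either side of it.

Run:
```python
from h import *
P=env.camera_params("wrist")
w=onz("wrist",[(475,144.1),(508,144.6),(494.6,235.9),(463.3,235.4)],.11,P)[:,:2]
d=(w[2]+w[3]-w[0]-w[1])/2; print("head",w.mean(0),np.hypot(*d),np.hypot(*(w[1]-w[0])),np.arctan2(d[1],d[0]))
# same from top cam with the shoe outline (whole head symmetric)
# held sink: near (robot) end top edge ends in image
s=onz("wrist",[(275.5,225),(382,225)],.0074*0+.2409+.032-.0074,P)[:,:2]
o=env.get_obs(); y=o["tcp_rot"][2]; ux=-np.array([np.cos(y),np.sin(y)]); uy=np.array([-ux[1],ux[0]])
print("edge rel tcp",[(v-o["ee_pos"][:2])@np.c_[ux,uy] for v in s], "tcp yaw",y-np.pi)
```

```text
head [0.56241686 0.1274702 ] 0.07309906887102319 0.025525881627228734 -0.29038257843103654
edge rel tcp [array([-0.04259433, -0.01902002]), array([-0.04262315,  0.0189082 ])] tcp yaw -0.28114640716022343
```

```bash
python3 -m crank '{"delta_pos":[[0.002,0.03,0],[0.003,0.06,0],[0.004,0.09,0],[0.005,0.12,0],[0.005,0.128,-0.02],[0.005,0.128,-0.06],[0.005,0.128,-0.095],[0.005,0.128,-0.11]],"twist":[[0,0,-0.009],[0,0,-0.009],[0,0,-0.009],[0,0,-0.009],[0,0,-0.009],[0,0,-0.009],[0,0,-0.009],[0,0,-0.009]],"claw":[-1,-1,-1,-1,-1,-1,-1,-1]}'
python3 -m crank '{"delta_pos":[[0,0,0],[0,0,0],[0,0,-0.004],[0,0,-0.006]],"twist":[[0,0,0],[0,0,0],[0,0,0],[0,0,0]],"claw":[-1,-1,-1,-1]}'
python3 - <<'E'
from h import *
env.get_image("side"); im=env.get_image("side"); cv2.imwrite("pics/s1.png",cv2.resize(im[130:260,220:380],(800,650))[:600])
o=env.get_obs();print(o["ee_pos"],o["tcp_rot"],o["force"])
E
```

```text
time_s: 7.3
ee_pos: [0.5621, 0.1256, 0.128]
tcp_rot: [-3.139, -0.005, 2.852]
force: [-0.5, 0.6, -2.2]
width: 0.0387
gripper_force: 61.2
time_s: 7.7
ee_pos: [0.5657, 0.1268, 0.1265]
tcp_rot: [3.14, 0.003, 2.852]
force: [-0.3, 0.3, -1.8]
width: 0.0387
gripper_force: 61.2
[0.56498723 0.12691181 0.12594712] [3.14109612e+00 1.04650447e-03 2.85257681e+00] [ 0.41433056 -0.6391042  -1.87466978]
```

View pics/s1.png

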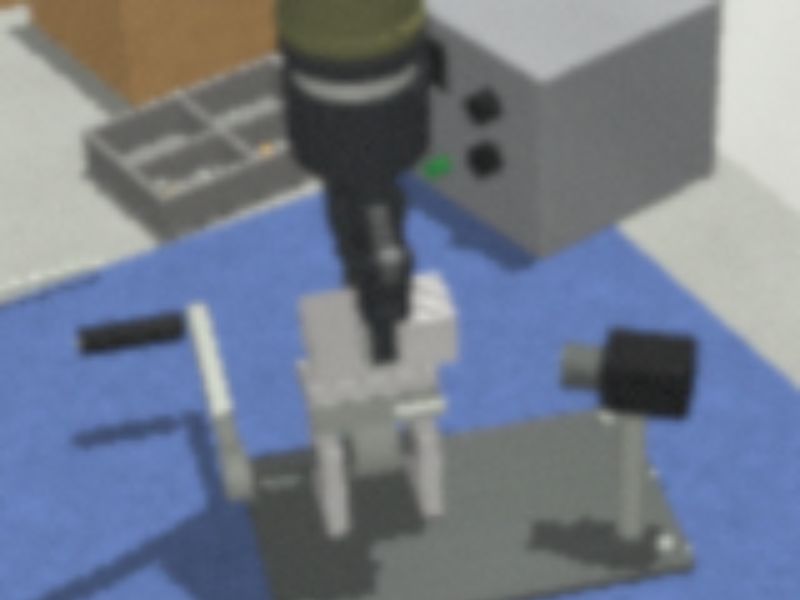

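The sink is over the head, in line with it, just above contact. I'll lower it step by step while watching the force.

```bash
python3 -m crank '{"delta_pos":[[0,0,-0.002],[0,0,-0.004],[0,0,-0.006],[0,0,-0.006]],"twist":[[0,0,0],[0,0,0],[0,0,0],[0,0,0]],"claw":[-1,-1,-1,-1]}'
python3 -m crank '{"delta_pos":[[0,0,-0.001],[0,0,-0.002],[0,0,-0.002]],"twist":[[0,0,0],[0,0,0],[0,0,0]],"claw":[-1,-1,-1]}'
```

```text
time_s: 8.2
ee_pos: [0.5643, 0.127, 0.1189]
tcp_rot: [-3.141, -0.001, 2.853]
force: [0.1, -0.2, -2.4]
width: 0.0389
gripper_force: 61.2
time_s: 8.5
ee_pos: [0.5647, 0.127, 0.1176]
tcp_rot: [3.141, 0.0, 2.853]
force: [-1.2, -0.5, 1.2]
width: 0.0391
gripper_force: 61.7
```

```bash
python3 -m crank '{"delta_pos":[[0,0,-0.0005],[0,0,-0.0005],[0,0,-0.0005],[0,0,-0.0005],[0,0,-0.0005],[0,0,-0.0005],[0,0,0.02],[0,0,0.05]],"twist":[[0,0,0],[0,0,0],[0,0,0],[0,0,0],[0,0,0],[0,0,0],[0,0,0],[0,0,0]],"claw":[-0.1,0.1,0.3,0.5,0.8,1,1,1]}'
python3 -m crank '{"delta_pos":[[0,-0.01,0.03],[0,-0.05,0.06],[0,-0.09,0.06],[0,-0.13,0.06],[0,-0.13,0.06],[0,-0.13,0.06]],"twist":[[0,0,0],[0,0,0],[0,0,0],[0,0,0],[0,0,0],[0,0,0]],"claw":[1,1,1,1,1,1]}'
python3 - <<'E'
from h import *
P=env.camera_params("wrist"); im=env.get_image("wrist"); cv2.imwrite("pics/w4.png",im)
o=env.get_obs();print(o["ee_pos"],o["tcp_rot"],o["width"])
for l,z in [("lift_head",.11),("grip",.07),("sink",.142)]:
  for d in env.trace("wrist",l):
    print(l,d["confidence"].__round__(2),np.round(d["position"]),rect("wrist",d["region"],z,P), np.round(onz("wrist",d["position"],z,P)[0],4))
E
```

```text
time_s: 9.3
ee_pos: [0.5629, 0.1267, 0.1658]
tcp_rot: [-3.139, -0.005, 2.853]
force: [0.4, 0.7, 0.3]
width: 0.0853
gripper_force: 0.0
time_s: 9.9
ee_pos: [0.5645, -0.0038, 0.2272]
tcp_rot: [3.141, -0.0, 2.85]
force: [-0.3, 0.5, -0.3]
width: 0.0851
gripper_force: 0.0
[ 0.56447807 -0.00295101  0.2271414 ] [ 3.14102061e+00 -5.63377031e-04  2.85174110e+00] 0.08507366033844403
lift_head 0.8 [458. 171.] (array([0.5576, 0.1223], dtype=float32), [0.0704, 0.0606], -0.297) [0.544  0.1035 0.11  ]
grip 0.94 [633.  40.] (array([0.4875, 0.2655], dtype=float32), [0.0465, 0.0116], -0.043) [0.4913 0.2663 0.07  ]
sink 0.81 [218. 222.] (array([ 0.5248, -0.0708], dtype=float32), [0.0533, 0.0338], 0.341) [ 0.5249 -0.0713  0.142 ]
sink 0.78 [  9. 163.] (array([ 0.4541, -0.1848], dtype=float32), [0.0366, 0.0202], -0.552) [ 0.4492 -0.1871  0.142 ]
sink 0.76 [505. 194.] (array([0.5651, 0.12  ], dtype=float32), [0.0807, 0.054], -0.29) [0.5624 0.1197 0.142 ]
```

View pics/w4.png

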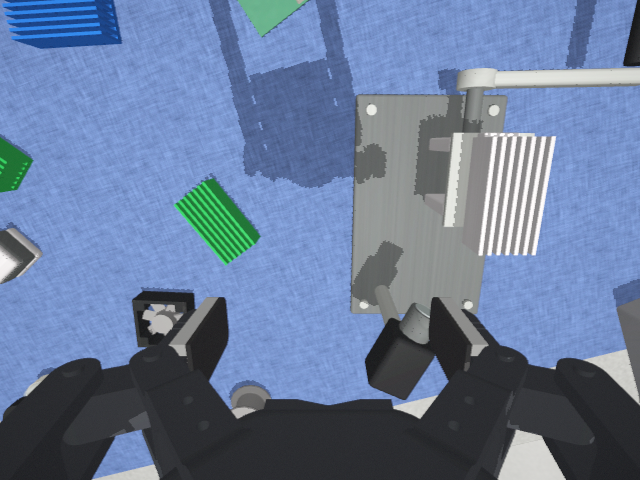

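The sink stands on the head. Its top corners are at about (490,136), (555,137), (537,255) and (479,255).

Run:
```python
from h import *
P=env.camera_params("wrist")
w=onz("wrist",[(490,136),(555,137),(537,255),(479,255)],.142,P)[:,:2]
d=(w[2]+w[3]-w[0]-w[1])/2; print("sink",w.mean(0),np.hypot(*d),np.hypot(*(w[1]-w[0])),np.arctan2(d[1],d[0]))
a=-.29; ex=np.array([np.cos(a),np.sin(a)]);ey=np.array([-ex[1],ex[0]]); H=np.array([.5624,.1275])
print("off",(w.mean(0)-H)@np.c_[ex,ey])
for th in [0,.35,.7,1.05,1.4,1.5]:
    p=H-.122*ex+.12*np.cos(th+.17)*ey; print(th,np.round(p,4),round(.05+.12*np.sin(th+.17),4))
```

```text
sink [0.56678279 0.12775328] 0.07975576977946346 0.04158900222022489 -0.2567128218243813
off [0.00412736 0.00149597]
0 [0.4793 0.2757] 0.0703
0.35 [0.4753 0.2622] 0.1096
0.7 [0.4676 0.2365] 0.1417
1.05 [0.4573 0.2019] 0.1627
1.4 [0.4455 0.1625] 0.17
1.5 [0.4421 0.151 ] 0.1694
```

```bash
python3 -m crank '{"delta_pos":[[-0.015,0.045,0],[-0.03,0.09,0],[-0.045,0.135,0],[-0.06,0.18,0],[-0.075,0.225,0],[-0.085,0.265,-0.015],[-0.085,0.278,-0.045],[-0.085,0.278,-0.07]],"twist":[[0,0,0],[0,0,0],[0,0,0],[0,0,0],[0,0,0],[0,0,0],[0,0,0],[0,0,0]],"claw":[1,1,1,1,1,1,1,1]}'
python3 -m crank '{"delta_pos":[[0,0,0],[0,0,0]],"twist":[[0,0,0],[0,0,0]],"claw":[1,1]}'
python3 - <<'E'
from h import *
P=env.camera_params("wrist"); im=env.get_image("wrist"); cv2.imwrite("pics/w5.png",im)
o=env.get_obs();print(o["ee_pos"],o["tcp_rot"],o["joint_pos"])
for l,z in [("grip",.07)]:
  for d in env.trace("wrist",l):
    print(l,d["confidence"].__round__(2),np.round(d["position"]),rect("wrist",d["region"],z,P), np.round(onz("wrist",d["position"],z,P)[0],4))
E
```

```text
time_s: 10.9
ee_pos: [0.4786, 0.279, 0.1566]
tcp_rot: [3.14, 0.001, 2.858]
force: [-0.5, 0.7, 0.3]
width: 0.0855
gripper_force: 0.0
time_s: 11.1
ee_pos: [0.479, 0.2756, 0.1572]
tcp_rot: [-3.141, -0.001, 2.854]
force: [0.9, -0.5, 0.6]
width: 0.0857
gripper_force: 0.0
[0.48003773 0.2755878  0.15810812] [3.14095337e+00 7.68468685e-04 2.85347210e+00] [ 4.44867677e-01  3.42981433e-01  1.65424820e+00 -4.29346912e-05
  1.14336417e+00 -8.37790561e-01]
grip 0.83 [333. 242.] (array([0.4798, 0.2781], dtype=float32), [0.0694, 0.0184], -0.307) [0.4766 0.2792 0.07  ]
```

View pics/w5.png

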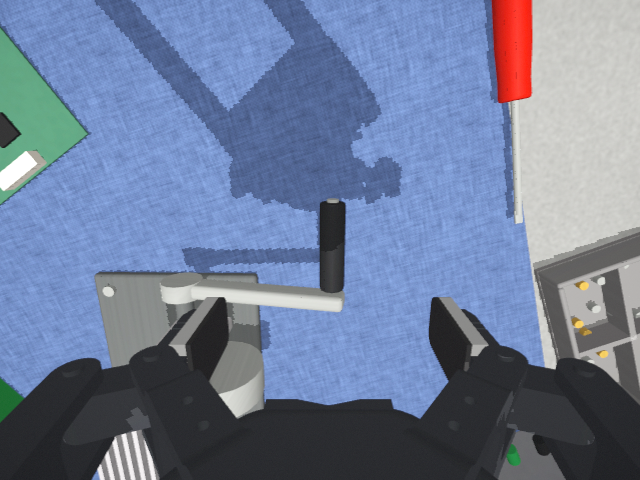

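The grip is seen centred between the fingers at (333,245), and the screwdriver is clear. I'll go down and close on it.

```bash
python3 -m crank '{"delta_pos":[[-0.002,0.002,-0.04],[-0.002,0.002,-0.08],[-0.002,0.002,-0.1],[-0.002,0.002,-0.105],[-0.002,0.002,-0.105]],"twist":[[0,0,0],[0,0,0],[0,0,0],[0,0,0],[0,0,0]],"claw":[1,1,1,1,1]}'
python3 -m crank '{"delta_pos":[[0,0,0],[0,0,0],[0,0,0],[0,0,0],[0,0,0],[0,0,0],[0,0,0],[0,0,0]],"twist":[[0,0,0],[0,0,0],[0,0,0],[0,0,0],[0,0,0],[0,0,0],[0,0,0],[0,0,0]],"claw":[0,-0.6,-1,-1,-1,-1,-1,-1]}'
```

```text
time_s: 11.7
ee_pos: [0.4785, 0.2769, 0.0529]
tcp_rot: [3.141, 0.001, 2.852]
force: [0.6, 1.0, 0.1]
width: 0.0856
gripper_force: 0.0
time_s: 12.5
ee_pos: [0.4782, 0.2782, 0.0528]
tcp_rot: [3.139, 0.001, 2.853]
force: [-0.9, 5.4, 2.5]
width: 0.0159
gripper_force: 58.5
```

Run:
```python
import numpy as np
a=-.29; ey=np.array([-np.sin(a),np.cos(a)])
f=lambda t:np.r_[.12*np.cos(t+.17)*ey,.12*np.sin(t+.17)]
for t0,t1 in [(0,.35),(.35,.8),(.8,1.2),(1.2,1.4)]:
    for t in np.linspace(t0,t1,9)[1:]: print(np.round(f(t)-f(t0),4).tolist())
    print()
```

```text
[-0.0003, -0.001, 0.0052]
[-0.0006, -0.0021, 0.0103]
[-0.0011, -0.0035, 0.0153]
[-0.0015, -0.0051, 0.0203]
[-0.0021, -0.0069, 0.0252]
[-0.0027, -0.0089, 0.03]
[-0.0033, -0.0111, 0.0347]
[-0.004, -0.0135, 0.0393]

[-0.001, -0.0034, 0.0058]
[-0.0021, -0.007, 0.0113]
[-0.0033, -0.011, 0.0166]
[-0.0046, -0.0153, 0.0217]
[-0.0059, -0.0198, 0.0266]
[-0.0073, -0.0245, 0.0311]
[-0.0088, -0.0296, 0.0354]
[-0.0104, -0.0348, 0.0394]

[-0.0014, -0.0048, 0.0033]
[-0.0029, -0.0098, 0.0063]
[-0.0044, -0.0149, 0.009]
[-0.006, -0.0201, 0.0115]
[-0.0076, -0.0255, 0.0137]
[-0.0092, -0.0309, 0.0156]
[-0.0109, -0.0365, 0.0173]
[-0.0126, -0.0421, 0.0186]

[-0.0008, -0.0028, 0.0006]
[-0.0017, -0.0057, 0.001]
[-0.0025, -0.0085, 0.0015]
[-0.0034, -0.0114, 0.0018]
[-0.0042, -0.0142, 0.0021]
[-0.0051, -0.0171, 0.0023]
[-0.006, -0.02, 0.0024]
[-0.0068, -0.0228, 0.0024]
```

```bash
python3 -m crank '{"delta_pos":[[-0.0003,-0.001,0.005],[-0.0006,-0.002,0.0103],[-0.001,-0.0035,0.0153],[-0.0015,-0.005,0.0203],[-0.002,-0.007,0.0252],[-0.0027,-0.009,0.03],[-0.0033,-0.011,0.0347],[-0.004,-0.0135,0.0393]],"twist":[[0,0,0],[0,0,0],[0,0,0],[0,0,0],[0,0,0],[0,0,0],[0,0,0],[0,0,0]],"claw":[-1,-1,-1,-1,-1,-1,-1,-1]}'
python3 -m crank '{"delta_pos":[[-0.001,-0.0034,0.0058],[-0.002,-0.007,0.0113],[-0.0033,-0.011,0.0166],[-0.0046,-0.0153,0.0217],[-0.006,-0.0198,0.0266],[-0.0073,-0.0245,0.0311],[-0.0088,-0.0296,0.0354],[-0.0104,-0.0348,0.0394]],"twist":[[0,0,0],[0,0,0],[0,0,0],[0,0,0],[0,0,0],[0,0,0],[0,0,0],[0,0,0]],"claw":[-1,-1,-1,-1,-1,-1,-1,-1]}'
```

```text
time_s: 13.3
ee_pos: [0.4743, 0.2651, 0.0917]
tcp_rot: [3.139, 0.0, 2.852]
force: [-0.3, 7.4, -1.8]
width: 0.0162
gripper_force: 58.6
time_s: 14.1
ee_pos: [0.4637, 0.2306, 0.1315]
tcp_rot: [3.138, 0.0, 2.852]
force: [-0.1, 8.0, 0.2]
width: 0.0162
gripper_force: 58.8
```

Forces are low and the grip is holding, so I'll continue to the top.

```bash
python3 -m crank '{"delta_pos":[[-0.0014,-0.0048,0.0033],[-0.003,-0.0098,0.0063],[-0.0044,-0.0149,0.009],[-0.006,-0.02,0.0115],[-0.0076,-0.0255,0.0137],[-0.0092,-0.031,0.0156],[-0.011,-0.0365,0.0173],[-0.0126,-0.042,0.0186]],"twist":[[0,0,0],[0,0,0],[0,0,0],[0,0,0],[0,0,0],[0,0,0],[0,0,0],[0,0,0]],"claw":[-1,-1,-1,-1,-1,-1,-1,-1]}'
python3 -m crank '{"delta_pos":[[-0.0008,-0.0028,0.0006],[-0.0017,-0.0057,0.001],[-0.0025,-0.0085,0.0015],[-0.0034,-0.0114,0.0018],[-0.0042,-0.0142,0.002],[-0.005,-0.017,0.0023],[-0.006,-0.02,0.0024],[-0.0068,-0.0228,0.0024]],"twist":[[0,0,0],[0,0,0],[0,0,0],[0,0,0],[0,0,0],[0,0,0],[0,0,0],[0,0,0]],"claw":[-1,-1,-1,-1,-1,-1,-1,-1]}'
python3 -m crank '{"delta_pos":[[0,0,0],[0,0,0],[0,0,0],[0,0,0]],"twist":[[0,0,0],[0,0,0],[0,0,0],[0,0,0]],"claw":[-1,-1,-1,-1]}'
python3 - <<'E'
from h import *
im=env.get_image("side"); cv2.imwrite("pics/s2.png",cv2.resize(im[130:250,230:390],(800,600)))
o=env.get_obs();print(o["ee_pos"],o["tcp_rot"],o["qd"].round(3))
env.get_image("top")
for c,l,z in [("top","sink",.164),("side","sink",.164)]:
  for d in env.trace(c,l):
    r=rect(c,d["region"],z)
    if r[0][1]>.05: print(c,l,d["confidence"].__round__(2),r)
E
```

```text
time_s: 14.9
ee_pos: [0.4509, 0.1885, 0.1503]
tcp_rot: [3.138, -0.0, 2.852]
force: [-1.6, 9.0, 4.5]
width: 0.0161
gripper_force: 59.0
time_s: 15.7
ee_pos: [0.4439, 0.1655, 0.1528]
tcp_rot: [3.138, -0.0, 2.852]
force: [-1.9, 7.9, 6.0]
width: 0.0159
gripper_force: 59.2
time_s: 16.1
ee_pos: [0.4437, 0.1651, 0.1527]
tcp_rot: [3.139, -0.0, 2.852]
force: [-3.0, 5.9, 6.2]
width: 0.0162
gripper_force: 59.3
[0.44374422 0.16513827 0.15271776] [ 3.13910215e+00 -4.61002006e-04  2.85222027e+00] [-0.001  0.    -0.002 -0.    -0.    -0.   ]
top sink 0.24 (array([0.5499, 0.098 ], dtype=float32), [0.0693, 0.0127], -0.289)
side sink 0.73 (array([0.5571, 0.1087], dtype=float32), [0.0843, 0.0809], -0.303)
```

View pics/s2.png

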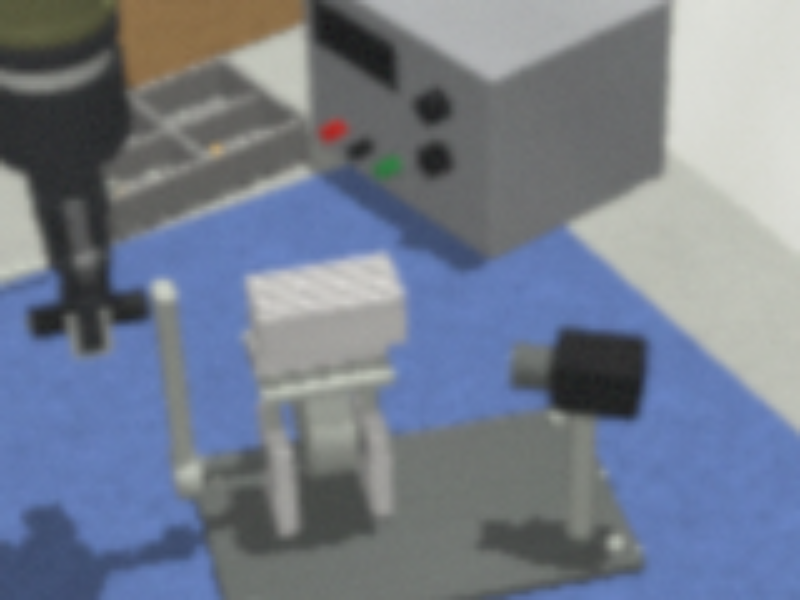

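The lever stands upright with the fingers on the grip at about (90,310) in the crop. The sink sits level on the raised head and everything is still.

```bash
python3 -c "
from workcell import env
print(env.sign_off())"
```

```text
the job is handed in; nothing more can be done
None
```

The heat sink is riding on the lift head, about 4 mm off centre when I measured it before lifting (limit 10 mm). The fingers still hold the lever upright, and the job was handed in at about 16 s; no verdict came back.

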